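# Check the scooter tyre with the dial gauge

### The job

Draw the dial tyre gauge up out of its wooden block and check the scooter wheel that lies flat on the shelf: seat the gauge's rubber nose centrally on the mouth of the leaning valve, with the gauge in line with the valve, and press gently, about 5 newtons, never hard. Finish while still holding the gauge pressed there in the gripper, and leave the pump, the patch case and the two spare valves where they are.

Things in the scene. Friction and masses are not known exactly. Their poses are not given: they have to be found in the camera images.
- gauge: Grey plastic dial tyre gauge, 142 mm long, 0.11 kg, upright in the block's slot. Origin: centre of its nose's flat rubber face (lower end); +z up to the dial head, x thickness, y width. Along z in mm: round nose 22 diameter, 0 to 22; neck 22 (x) by 28 (y) to 98; head 22 by 44 from 96 to 142, white dial on both faces. Grip the head on its flat +x and -x faces, free above the block
- block: Fixed wooden block 85 (x) by 105 (y) by 60 mm high, origin at the centre of its underside. In the middle of its top a slot 25.5 (x) by 31.5 (y) mm, 50 mm deep; the gauge stands nose down on the slot's floor, 10 mm above the shelf, thickness along the block's x, and comes out straight up
- wheel: Fixed scooter wheel lying flat, 420 mm in diameter, origin on its axis at the shelf surface, z up. Black tyre 90 mm high, in to 148 mm radius; inside, a steel disc with its top 32 mm above the shelf and a hub of 60 mm radius, 62 mm high. The valve stands on the disc on the wheel's -x side, 100 mm from the axis
- valve: Tyre valve of the wheel: 15 mm thick black rubber stem with a brass end 9 mm in diameter, 38 mm long, leaning 25 degrees from vertical towards the hub. Origin: centre of its root; +z runs out along it to the mouth. Pushed along its axis it gives springily, about 1 mm per newton up to 12 mm, and comes back when released
- valve_mouth (a point): Centre of the valve's flat brass end (the mouth, where the gauge's nose must sit), about 74 mm above the shelf; +z points out of the valve along its axis. It moves in with the valve when pressed
- pump: Silver hand pump lying on the shelf, about 220 mm long, 30 mm barrel along x, with a black T-handle 70 mm wide; origin under its barrel. Bystander
- patch_case: Translucent flat case of round rubber patches, 62 by 87 by 25 mm, origin under its centre. Bystander
- spare_valve0: Loose spare valve stem, steel on a black 20 mm rubber foot, 38 mm high, standing upright; origin under its foot. Bystander
- spare_valve1: The other loose spare valve stem, the same. Bystander
Things that resemble listed ones, but are neither listed nor needed, are in the scene too. There is more than one size of the block; the job needs the smallest.

How it is judged (in metres and radians):
On the way:
1. the gauge is drawn up out of the block, held by the fingers (z of gauge in the frame of block above 0.065 m and contact force between the fingers and gauge above 1 N and contact force between gauge and block below 0.1 N), for 0.1 s.
At the end, for the whole second after the job is handed in: The gauge is held in the fingers with its nose pressed on the valve mouth by 2 to 10 N, the centre of the nose within 6 mm of the centre of the mouth, the gauge within 10 degrees of the valve's line, still, and nowhere touching the block (contact force between gauge and valve between 2 and 10 N and distance between gauge and valve_mouth below 0.006 m and angle between the z axis of gauge and the z axis of valve, either way round below 0.175 rad and contact force between the fingers and gauge above 1 N and contact force between gauge and block below 0.1 N and linear speed of gauge below 0.02 m/s); the arm keeps its last pose, push and grip.
It fails at once if the valve is pushed hard (over 20 N) with the gauge (contact force between gauge and valve above 20 N).
It fails at once if a bystander is moved by more than 30 mm (distance of any of pump, patch_case, spare_valve0, spare_valve1 from where it was at the start of the episode above 0.03 m).
It also fails if it takes over 42 s, if anything falls off the work surface, if the arm or the gripper's body presses on something with over 40 N, if the wrist force passes 120 N, or if a joint passes its speed limit or range.

### The arm

A 6-joint arm with a two-finger parallel gripper is mounted at the origin on the work surface. World frame = base frame: x ahead of the robot, y to its left, z up, the work surface at z = 0. Lengths are in m, angles in degrees, forces in N, time in s.
With the tool pointing down it reaches from about 0.25 to 0.725 m from the base axis. Payload 9.7 kg.
Tool frame: the origin (TCP) lies between the finger pads; the fingertips stand 22 mm ahead of it and the grasp point (between the pads) lies 3 mm ahead of it; z points along the fingers, y is the line along which they close (so a half turn about z gives the same grasp; the last joint's range is limited). The gripper opens to 85 mm and grips with 20 to 120 N. Pads are 22 mm wide; open, the fingers measure 114 mm over their backs; the gripper's body (76 mm by 85 mm) begins 54 mm behind the grasp point. The pads swing forward as they close: fully open they stand 13 mm farther back than shut.
Start: joints at [-69.099, 4.979, 10.078, 95.1, 0, 90], TCP at [0.196, -0.514, 0.231] pointing down, gripper open.
Joint ranges: [-179.16, 179.16], [-48.56, 103.87], [-65.8, 70.77], [-126.05, 130.52], [-82.76, 87.17], [-180, 180]. Speed limits (degrees/s): [127.2, 127.2, 147.25, 180, 180, 180].

### API

Orientations are given as [roll, pitch, yaw] about the fixed x, y, z axes, in that order (R = Rz(yaw) Ry(pitch) Rx(roll)).
In Python, from workcell import bot, viewer, finder gives the robot as it stands.
- The arm moves only by the tool move_arm, never from a script. Its arguments are lists of equal length, an entry for each row: "offset": the shift along the tool's x, y, z in cm, a list of three; "twist": the turn, a rotation vector about the tool's x, y, z in rad, a list of three; "grip": the opening, from 0 (shut) to 1 (fully open). In form: {"offset": [[x, y, z], ...], "twist": [[ax, ay, az], ...], "grip": [grip, ...]}. A call has 1 to 5 rows; each row shifts and turns the commanded pose from where the row before left it, along the tool's axes as they then stand; what a row does not reach is not made up. A row lasts 1/10 s, in which the tool goes at most 50 mm and 8.59 degrees, less where a joint would pass 70% of its speed; a pose out of reach is approached as far as the arm can. A call is refused whole if a number of a shift passes 5 or a number of a turn 0.15, either way. A call with a gripper value outside its range is refused whole. The fingers move at their own pace and stop on an object; "force" is the grip in N (left out, the last holds). Time passes only in rows, so rows that do not move let the fingers close. It gives the time, the measured TCP pose, the force, the opening and the grip force at its end, in the units of the state.
- bot.get_obs(): the state, without advancing time (a new reading comes with each control period).
- viewer.camera(name): name is "scene" or "top" or "wrist"; returns a dict with "color" (384x512x3 uint8, red, green, blue), "depth" (384x512 float32, m along the optical axis (not along the pixel's ray), 0 where there is no reading), "vfov" (degrees; the focal length in pixels is half the picture's height over the tangent of half this angle, whatever the lens; pixels are square), "cx", "cy" (the principal point, pixels), "position" and "attitude" of the camera in the world; the wrist camera has in their place "tool_from_camera" (4x4, takes a point from camera to tool coordinates, whose origin is the TCP and whose axes are the flange's). Camera axes: x right, y down, z forward; pixel columns grow to the right and rows downward; lengths in m; the calibration is good to about 2 mm. A picture is of the moment at which its call begins: read the wrist's pose just before it.
- bot.job_done(): hands the job in; it is judged then, once.
Trained networks look in a picture, given as the dict that the camera call returned (one of the last four; its "shot" number tells which), for a name from the list of things; names that differ only in an ending like _2 or _b are one class to them, and where a whole thing is asked for, a point or a joint stands for the part that bears it (a point fixed in the world has none). Each returns a list of dicts, best first, with "p" (0 to 1); they miss things now and then, are a little off and sometimes report something else, mostly with a low value. They report only what shows in the picture. A call takes as long as a camera call. They do not tell look-alikes from the thing itself.
- finder.boxes_of(picture, thing): "position" ([column, row] in pixels, amid what is visible of it).
- finder.pinpoint(picture, thing): "position" ([column, row] in pixels: a listed point, or the origin of a listed thing).
The state is a dict: "time": time; "q": joint angles; "qd": joint speeds; "joint_efforts": joint torques, N m; "ee_pos": TCP position; "tcp_rot": TCP orientation; "wrist_force": force on the tool from outside, world axes, zero at the start; "torque": the same for the moment, N m; "opening": finger opening in m; "grasp_force": force on a finger pad.
Only numpy, scipy, OpenCV 4.12 (cv2) and the standard library are available. Lean on these libraries where they do the work, as an engineer would, in place of code of your own. Each camera call takes 0.05 s, during which the arm holds its last target. There are 200 camera calls.

## Working session

There is one attempt and no reset: what is moved stays moved. The work goes in short steps, Python scripts to look and compute and a tool call to move; the robot and the scene stay as the last step left them, time stands still between calls to the robot, and variables do not carry over. Pictures are saved under pics/ and viewed, at most 10 in all, crops included, and the job is handed in when it is done.

Besides the shell and the picture viewer there is one more tool, called after "Emit:" by a JSON object that holds its "api" and its "payload". move_arm: Moves the arm, as the interface text tells. Its arguments: {"type":"object","properties":{"offset":{"type":"array","items":{"type":"array","items":{"type":"number"}}},"twist":{"type":"array","items":{"type":"array","items":{"type":"number"}}},"grip":{"type":"array","items":{"type":"number"}},"force":{"type":"number"}},"required":["offset","twist","grip"]}

```bash
mkdir -p pics; ls; cat > h.py <<'E'
import numpy as np, cv2
from scipy.spatial.transform import Rotation as R
from workcell import bot, viewer, finder
def rot(a):
    a=np.array(a)
    return a if a.shape==(3,3) else (R.from_quat(a).as_matrix() if a.size==4 else R.from_euler('xyz',a,degrees=True).as_matrix())
def cam(n):
    o=bot.get_obs(); c=viewer.camera(n)
    c['f']=c['color'].shape[0]/2/np.tan(np.radians(c['vfov'])/2)
    if n=='wrist':
        T=np.eye(4);T[:3,:3]=rot(o['tcp_rot']);T[:3,3]=o['ee_pos'];c['T']=T@np.array(c['tool_from_camera'])
    else:
        T=np.eye(4);T[:3,:3]=rot(c['attitude']);T[:3,3]=c['position'];c['T']=T
    return c
def ray(c,p):
    d=np.array([(p[0]-c['cx'])/c['f'],(p[1]-c['cy'])/c['f'],1]); return c['T'][:3,3],c['T'][:3,:3]@d
def at_z(c,p,z):
    o,d=ray(c,p); return o+d*(z-o[2])/d[2]
def dep(c,p):
    u,v=int(round(p[0])),int(round(p[1])); w=c['depth'][max(v-1,0):v+2,max(u-1,0):u+2]; w=w[w>0]
    o,d=ray(c,p); return o+d*np.median(w) if w.size else None
def cloud(c):
    v,u=np.mgrid[:384,:512]; z=c['depth']
    P=np.stack([(u-c['cx'])/c['f']*z,(v-c['cy'])/c['f']*z,z],-1)
    return P@c['T'][:3,:3].T+c['T'][:3,3]
def save(c,n): cv2.imwrite('pics/'+n,c['color'][:,:,::-1])
E
python3 - <<'E'
from h import *
np.set_printoptions(precision=3,suppress=True)
print(bot.get_obs())
ims=[]
for n in('scene','top'):
    c=cam(n); print(n,c['position'],c['attitude'],c['vfov'])
    ims.append(c['color'])
    for t in('gauge','block','wheel','valve','valve_mouth','pump','patch_case','spare_valve0'):
        for r in finder.pinpoint(c,t)[:3]: print(t,np.round(r['position']),round(r['p'],2),dep(c,r['position']))
    save(c,n+'0.png')
E
```

```text
pics
{'time': 0.0, 'q': array([-69.099,   5.01 ,  10.034,  95.1  ,   0.   ,  90.003]), 'qd': array([-0.014,  0.044,  0.089, -0.002,  0.026,  0.099]), 'joint_efforts': array([ -0.001, -52.039,  46.481,   0.016,  -0.   ,   0.   ]), 'ee_pos': array([ 0.196, -0.514,  0.231]), 'tcp_rot': array([-179.924,   -0.   ,   20.897]), 'wrist_force': array([-0.113,  0.733, -0.084]), 'torque': array([-0.041,  0.025, -0.048]), 'grasp_force': 0.0, 'opening': 0.08504957141436362}
scene [ 1.133 -0.373  0.622] [-129.231    0.986   66.951] 54.98043798069028
gauge [183. 238.] 0.81 [ 0.58  -0.304  0.051]
block [182. 237.] 0.97 [ 0.58  -0.307  0.056]
block [ 97. 274.] 0.83 [ 0.608 -0.48   0.055]
block [104. 198.] 0.6 [ 0.365 -0.445  0.041]
wheel [376. 205.] 0.94 [0.657 0.134 0.045]
valve [357. 169.] 0.55 [0.532 0.168 0.056]
valve_mouth [360. 164.] 0.41 [0.535 0.172 0.072]
pump [225. 311.] 0.89 [ 0.764 -0.279  0.028]
patch_case [216. 179.] 0.88 [ 0.378 -0.165  0.02 ]
spare_valve0 [186. 193.] 0.56 [ 0.382 -0.25   0.003]
spare_valve0 [159. 201.] 0.43 [ 0.38  -0.322 -0.   ]
top [ 0.405 -0.143  0.881] [-171.255   -1.076  -88.417] 55.16463056210672
gauge [311. 195.] 0.92 [ 0.527 -0.287  0.059]
block [391. 191.] 0.95 [ 0.539 -0.46   0.082]
block [375. 296.] 0.92 [ 0.312 -0.419  0.082]
block [312. 198.] 0.82 [ 0.521 -0.288  0.059]
wheel [121. 150.] 0.88 [0.618 0.148 0.06 ]
wheel [104. 184.] 0.19 [0.536 0.177 0.073]
valve [110. 191.] 0.5 [0.523 0.167 0.054]
valve_mouth [103. 184.] 0.6 [0.543 0.193 0.033]
pump [302. 111.] 0.7 [ 0.738 -0.268  0.029]
patch_case [247. 276.] 0.59 [ 0.341 -0.148  0.025]
patch_case [305. 110.] 0.22 [ 0.74  -0.276  0.027]
spare_valve0 [290. 267.] 0.51 [ 0.365 -0.248  0.005]
spare_valve0 [322. 264.] 0.49 [ 0.373 -0.321  0.006]
```

View pics/scene0.png

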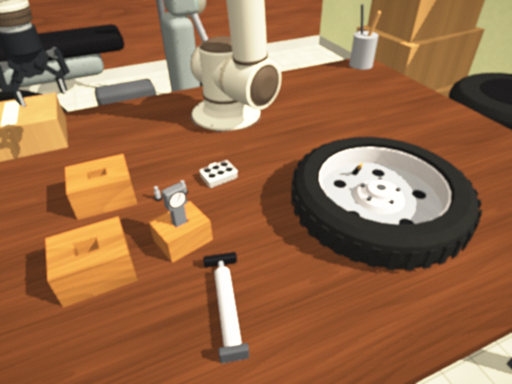

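View pics/top0.png

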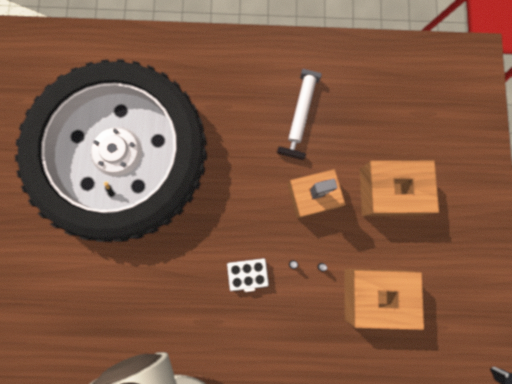

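The scene view shows the gauge in the smallest block at about (180,210) and the wheel valve at about (358,168). The top view shows the gauge head at (323,187) and the valve at (109,188). Next I fit the geometry from depth.

```bash
python3 - <<'E'
from h import *
np.set_printoptions(precision=4,suppress=True)
for n in('top','scene'):
    c=cam(n);P=cloud(c);ok=c['depth']>0
    near=ok&(np.hypot(P[...,0]-.55,P[...,1]+.3)<.09)
    z=P[...,2]
    for lo,hi in((.12,.165),(.143,.165),(.054,.068)):
        Q=P[near&(z>lo)&(z<hi)]
        if len(Q)>5:
            r=cv2.minAreaRect((Q[:,:2]*1000).astype(np.float32)); print(n,lo,len(Q),'ctr',Q.mean(0),'rect',r, 'zmax',Q[:,2].max())
    # wheel
    w=ok&(np.hypot(P[...,0]-.62,P[...,1]-.14)<.3)&(z>.08)&(z<.1)
    Q=P[w][:,:2].astype(np.float32)
    if len(Q): 
        A=cv2.minEnclosingCircle(Q); print('wheel',A)
        ctr=np.array(A[0])
        r=np.hypot(*(P[...,:2]-ctr).transpose(2,0,1))
        m=ok&(r>.067)&(r<.125)&(z>.04)&(z<.08)
        Q=P[m]; print('valve pts',len(Q)); print(Q[np.argsort(Q[:,2])][::max(1,len(Q)//15)])
    for t in('valve_mouth','valve','wheel','block','gauge'):
        for r in finder.pinpoint(c,t)[:1]: print(t,r['position'],r['p'],at_z(c,r['position'],dict(valve_mouth=.074,valve=.032,wheel=0,block=0,gauge=.01)[t]))
E
```

```text
top 0.12 288 ctr [ 0.5321 -0.2966  0.148 ] rect ((533.8023071289062, -298.7021789550781), (23.672088623046875, 43.62986373901367), 15.432158470153809) zmax 0.1544103681044401
top 0.143 241 ctr [ 0.5334 -0.2983  0.1509] rect ((534.1799926757812, -298.75775146484375), (23.02691078186035, 43.327327728271484), 15.771120071411133) zmax 0.1544103681044401
top 0.054 1388 ctr [ 0.5314 -0.2949  0.0594] rect ((534.5868530273438, -298.9068298339844), (85.55741882324219, 105.50859069824219), 16.0131893157959) zmax 0.06765042209919847
wheel ((0.6218005418777466, 0.17061132192611694), 0.2020057886838913)
valve pts 91
[[0.5189 0.1683 0.0401]
 [0.521  0.1677 0.0423]
 [0.5181 0.171  0.0451]
 [0.5295 0.1668 0.0469]
 [0.5196 0.1739 0.0499]
 [0.5215 0.1779 0.0516]
 [0.5306 0.1664 0.0544]
 [0.5231 0.1714 0.0573]
 [0.5322 0.1673 0.0586]
 [0.5318 0.1688 0.0606]
 [0.5269 0.177  0.0613]
 [0.5287 0.1737 0.0645]
 [0.5349 0.1682 0.069 ]
 [0.5386 0.176  0.0725]
 [0.5407 0.1758 0.0734]
 [0.5383 0.1682 0.0755]]
valve_mouth [103.5, 185.7] 0.61 [0.5323 0.176  0.074 ]
valve [111.4, 193.1] 0.41 [0.5221 0.1729 0.032 ]

[... 649 characters left out ...]
567871) zmax 0.0677487362664847
wheel ((0.6236070394515991, 0.170179545879364), 0.201849102973938)
valve pts 62
[[0.523  0.165  0.0404]
 [0.5183 0.1678 0.0429]
 [0.534  0.1683 0.0469]
 [0.5247 0.1655 0.0479]
 [0.5346 0.1703 0.0499]
 [0.5272 0.1658 0.0527]
 [0.5217 0.1695 0.0543]
 [0.5347 0.169  0.0568]
 [0.5371 0.1701 0.058 ]
 [0.5357 0.1738 0.0592]
 [0.5331 0.1691 0.062 ]
 [0.5365 0.1725 0.0632]
 [0.5379 0.1705 0.0679]
 [0.538  0.1788 0.0717]
 [0.539  0.1714 0.0745]
 [0.5362 0.1732 0.0753]]
valve_mouth [360.1, 162.9] 0.6 [0.5335 0.1728 0.074 ]
valve [356.7, 173.7] 0.59 [0.5243 0.1772 0.032 ]
wheel [378.7, 206.3] 0.85 [0.6254 0.1768 0.    ]
block [102.2, 197.1] 0.98 [ 0.3032 -0.4546  0.    ]
```

Gauge head is at about (0.535, -0.299) with block yaw of about 16°. The valve mouth is near (0.538, 0.172, 0.074), leaning towards +x. I'll write a helper that gives tool-frame offsets and move to hover over the gauge.

```bash
cat >> h.py <<'E'
def todo(p,Rt):
    o=bot.get_obs();R0=rot(o['tcp_rot'])
    print('t',o['time'],'pos',np.round(o['ee_pos'],4),o['tcp_rot'],'q',np.round(o['q'],1))
    print('offset cm',np.round(R0.T@(np.array(p)-o['ee_pos'])*100,2),'twist',np.round(R.from_matrix(R0.T@Rt).as_rotvec(),3))
E
python3 - <<'E'
from h import *
todo([.5347,-.299,.231],rot([180,0,106]))
E
```

```text
t 1.5 pos [ 0.1962 -0.5138  0.2314] [-1.79999028e+02  1.76322030e-03  2.08999623e+01] q [-69.1   5.   10.1  95.1  -0.   90. ]
offset cm [39.29 -7.99  0.04] twist [-0.     0.    -1.485]
```

Emit:
{"api": "move_arm", "payload": {"offset": [[4,-0.8,0],[4,-0.8,0],[4,-0.8,0],[4,-0.8,0],[4,-0.8,0]], "twist": [[0,0,0],[0,0,0],[0,0,0],[0,0,0],[0,0,0]], "grip": [1,1,1,1,1]}}

```text
time: 2.0
ee_pos: [0.37, -0.4041, 0.2315]
tcp_rot: [180.0, -0.0, 20.9]
wrist_force: [0.1, -1.5, 0.9]
opening: 0.0853
grasp_force: 0.0
```

Emit:
{"api": "move_arm", "payload": {"offset": [[4,-0.8,0],[4,-0.8,0],[4,-0.8,0],[4,-0.8,0],[3.3,-0.8,0]], "twist": [[0,0,0],[0,0,0],[0,0,0],[0,0,0],[0,0,0]], "grip": [1,1,1,1,1]}}

```text
time: 2.5
ee_pos: [0.5365, -0.2974, 0.2312]
tcp_rot: [-180.0, -0.0, 20.9]
wrist_force: [-0.0, -0.9, -0.1]
opening: 0.0855
grasp_force: 0.0
```

Emit:
{"api": "move_arm", "payload": {"offset": [[0,0,0],[0,0,0],[0,0,0],[0,0,0],[0,0,0]], "twist": [[0,0,-0.149],[0,0,-0.149],[0,0,-0.149],[0,0,-0.149],[0,0,-0.149]], "grip": [1,1,1,1,1]}}

```text
time: 3.0
ee_pos: [0.5349, -0.2988, 0.2313]
tcp_rot: [-180.0, -0.0, 63.9]
wrist_force: [0.1, 0.1, 0.1]
opening: 0.0852
grasp_force: 0.0
```

Emit:
{"api": "move_arm", "payload": {"offset": [[0,0,0],[0,0,0],[0,0,0],[0,0,0],[0,0,0]], "twist": [[0,0,-0.149],[0,0,-0.149],[0,0,-0.149],[0,0,-0.149],[0,0,-0.149]], "grip": [1,1,1,1,1]}}

```text
time: 3.5
ee_pos: [0.5348, -0.2989, 0.2313]
tcp_rot: [-180.0, -0.0, 106.6]
wrist_force: [-0.0, -0.6, 0.5]
opening: 0.0853
grasp_force: 0.0
```

```bash
python3 - <<'E'
from h import *
todo([.5347,-.299,.231],rot([180,0,106]))
c=cam('wrist');P=cloud(c);ok=c['depth']>0;z=P[...,2]
near=ok&(np.hypot(P[...,0]-.535,P[...,1]+.3)<.04)
for lo,hi in((.12,.165),(.143,.165)):
    Q=P[near&(z>lo)&(z<hi)]
    if len(Q)>5: print(lo,len(Q),Q.mean(0),cv2.minAreaRect((Q[:,:2]*1000).astype(np.float32)),Q[:,2].max())
save(c,'wrist0.png')
E
```

```text
t 3.5 pos [ 0.5348 -0.2989  0.2313] [-1.79996918e+02 -3.38789747e-03  1.06621791e+02] q [-29.2  13.9  20.2  96.3   0.   44.2]
offset cm [-0.01 -0.02  0.03] twist [-0.    -0.     0.011]
0.12 1772 [ 0.53216445 -0.2962979   0.14923517] ((533.33447265625, -300.05877685546875), (23.744056701660156, 43.80393981933594), 16.408716201782227) 0.15416534368176366
0.143 1562 [ 0.53280542 -0.2983985   0.15144682] ((533.4743041992188, -300.03594970703125), (23.357460021972656, 43.980865478515625), 15.544048309326172) 0.15416534368176366
```

View pics/wrist0.png

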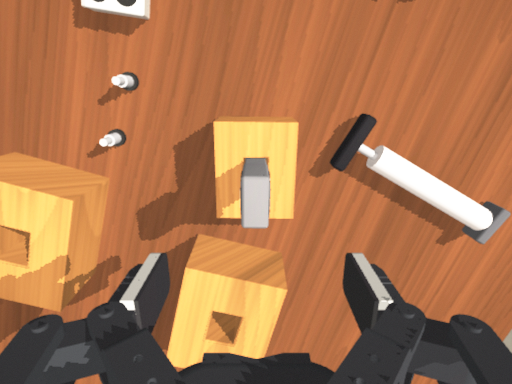

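The gauge head at (256,195) in the wrist view is aligned with the fingers and nothing is in the way. Descending and gripping.

Emit:
{"api": "move_arm", "payload": {"offset": [[-0.05,0.05,2.5],[0,0,2.5],[0,0,2],[0,0,2],[0,0,1]], "twist": [[0,0,0.01],[0,0,0],[0,0,0],[0,0,0],[0,0,0]], "grip": [1,1,1,1,1]}}

```text
time: 4.05
ee_pos: [0.5348, -0.2989, 0.1294]
tcp_rot: [-179.9, -0.1, 105.5]
wrist_force: [-0.7, -0.3, -1.0]
opening: 0.0858
grasp_force: 0.0
```

Emit:
{"api": "move_arm", "payload": {"offset": [[0,0,0],[0,0,0],[0,0,0],[0,0,0],[0,0,0]], "twist": [[0,0,0],[0,0,0],[0,0,0],[0,0,0],[0,0,0]], "grip": [0.2,0.2,0.2,0.1,0], "force": 50}}

```text
time: 4.55
ee_pos: [0.5358, -0.2995, 0.1325]
tcp_rot: [179.9, 0.1, 105.7]
wrist_force: [-0.0, -0.6, 3.8]
opening: 0.0208
grasp_force: 49.5
```

Emit:
{"api": "move_arm", "payload": {"offset": [[0,0,0],[0,0,0],[0,0,0],[0,0,0],[0,0,0]], "twist": [[0,0,0],[0,0,0],[0,0,0],[0,0,0],[0,0,0]], "grip": [0,0,0,0,0], "force": 50}}

```text
time: 5.05
ee_pos: [0.5357, -0.2995, 0.1325]
tcp_rot: [179.9, 0.1, 105.7]
wrist_force: [0.1, 0.2, 5.9]
opening: 0.0208
grasp_force: 49.6
```

Emit:
{"api": "move_arm", "payload": {"offset": [[0,0,-1],[0,0,-2],[0,0,-2],[0,0,-2],[0,0,-2]], "twist": [[0,0,0],[0,0,0],[0,0,0],[0,0,0],[0,0,0]], "grip": [0,0,0,0,0]}}

```text
time: 5.55
ee_pos: [0.5353, -0.2991, 0.2225]
tcp_rot: [-180.0, -0.0, 105.7]
wrist_force: [0.0, -0.3, -1.3]
opening: 0.021
grasp_force: 49.0
```

Emit:
{"api": "move_arm", "payload": {"offset": [[0,0,-2.5],[0,0,-2.5],[0,0,-2],[0,0,0],[0,0,0]], "twist": [[0,0,0],[0,0,0],[0,0,0],[0,0,0],[0,0,0]], "grip": [0,0,0,0,0]}}

```text
time: 6.05
ee_pos: [0.5356, -0.2993, 0.2909]
tcp_rot: [180.0, -0.0, 105.7]
wrist_force: [-0.6, -0.2, -1.6]
opening: 0.0213
grasp_force: 49.1
```

```bash
python3 - <<'E'
from h import *
np.set_printoptions(precision=4,suppress=True)
o=bot.get_obs();print(o['ee_pos'],o['tcp_rot'],o['q'],o['wrist_force'])
T=np.eye(4);T[:3,:3]=rot(o['tcp_rot']);T[:3,3]=o['ee_pos']
for n in('scene','top'):
    c=cam(n);r=finder.pinpoint(c,'gauge')[:1]
    print(n,[(x['position'],x['p']) for x in r])
    P=cloud(c).reshape(-1,3)[c['depth'].ravel()>0]; Q=(P-T[:3,3])@T[:3,:3]
    m=(abs(Q[:,0])<.035)&(abs(Q[:,1])<.03)&(Q[:,2]>.03)&(Q[:,2]<.16)
    Q=Q[m]
    for a in np.arange(.03,.14,.01):
        s=Q[(Q[:,2]>=a)&(Q[:,2]<a+.01)]
        if len(s)>2: print(round(a,3),len(s),s[:,:2].min(0),s[:,:2].max(0),s[:,2].max())
    save(c,n+'1.png')
E
```

```text
[ 0.5356 -0.2993  0.2909] [179.9986  -0.0026 105.6959] [-29.1975  16.2754  29.8525 103.5779   0.0028  45.1066] [-0.6338 -0.2228 -1.5871]
scene [([359.9, 165.4], 0.26)]
0.03 79 [-0.0145 -0.0065] [0.0143 0.0127] 0.03995426896688731
0.04 79 [-0.0142 -0.0104] [0.014  0.0132] 0.04964271917858597
0.05 79 [-0.0146 -0.0069] [0.0125 0.0132] 0.059975320634679585
0.06 79 [-0.014  -0.0092] [0.0135 0.0128] 0.06999217896116108
0.07 74 [-0.0143 -0.0093] [0.0134 0.0127] 0.0799114342354591
0.08 69 [-0.0136 -0.011 ] [0.0131 0.0122] 0.08999106055337955
0.09 74 [-0.0138 -0.0095] [0.0138 0.0122] 0.0999093696753471
0.1 39 [-0.0129 -0.0006] [0.0121 0.0117] 0.10984624090609359
0.11 45 [-0.0101 -0.0048] [0.0093 0.0113] 0.11998114657382379
0.12 15 [-0.0101 -0.0013] [0.0094 0.0111] 0.12357791521652141
top [([325.3, 184.1], 0.54)]
0.09 3 [0.0142 0.0057] [0.0152 0.0091] 0.0971387474994607
```

View pics/scene1.png

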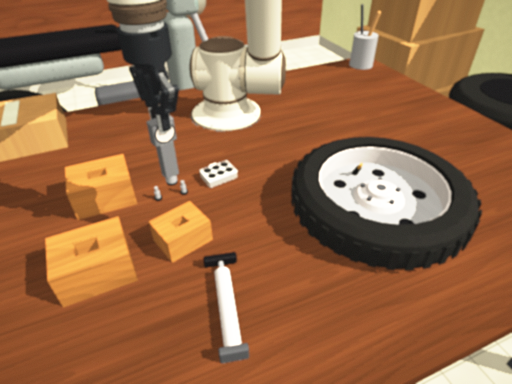

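The gauge is held cleanly in line with the tool, its nose about 122 mm ahead of the TCP, and the bystanders are untouched. Next: transit to above the valve.

```bash
python3 - <<'E'
from h import *
R0=rot(bot.get_obs()['tcp_rot'])
todo([.614,.173,.2909],R.from_euler('y',25,degrees=True).as_matrix()@R0)
E
```

```text
t 6.25 pos [ 0.5351 -0.299   0.29  ] [-1.79915334e+02 -8.52647824e-02  1.05698281e+02] q [-29.2  16.3  29.8 103.6   0.   45.1]
offset cm [43.31 20.36 -0.05] twist [0.42  0.118 0.   ]
```

Emit:
{"api": "move_arm", "payload": {"offset": [[2,1,0],[4,1.9,0],[4,1.9,0],[4,1.9,0],[4,1.9,0]], "twist": [[0,0,0],[0,0,0],[0,0,0],[0,0,0],[0,0,0]], "grip": [0,0,0,0,0]}}

```text
time: 6.75
ee_pos: [0.5692, -0.101, 0.2907]
tcp_rot: [-179.9, -0.0, 105.7]
wrist_force: [0.9, -1.2, -1.1]
opening: 0.0208
grasp_force: 49.1
```

Emit:
{"api": "move_arm", "payload": {"offset": [[4,1.9,0],[4,1.9,0],[4,1.9,0],[4,1.9,0],[4,1.9,0]], "twist": [[0,0,0],[0,0,0],[0,0,0],[0,0,0],[0,0,0]], "grip": [0,0,0,0,0]}}

```text
time: 7.25
ee_pos: [0.6066, 0.1174, 0.2907]
tcp_rot: [-179.9, -0.0, 105.7]
wrist_force: [0.6, -0.4, -0.6]
opening: 0.021
grasp_force: 49.1
```

Emit:
{"api": "move_arm", "payload": {"offset": [[3.3,1.4,0],[2,0.9,0],[0,0,0],[0,0,0],[0,0,0]], "twist": [[0,0,0],[0,0,0],[0.14,0.039,0],[0.14,0.039,0],[0.14,0.039,0]], "grip": [0,0,0,0,0]}}

```text
time: 7.75
ee_pos: [0.6199, 0.1756, 0.2844]
tcp_rot: [-165.3, -4.3, 105.2]
wrist_force: [2.1, 0.5, -0.2]
opening: 0.0212
grasp_force: 49.4
```

```bash
python3 - <<'E'
from h import *
np.set_printoptions(precision=4,suppress=True)
u=np.radians(25);ax=np.array([np.sin(u),0,np.cos(u)])
o=bot.get_obs();print('toolz',rot(o['tcp_rot'])[:,2],o['wrist_force'])
todo(np.array([.537,.173,.074])+ax*.1825,rot(o['tcp_rot']))
for n in('wrist','scene','top'):
    c=cam(n);save(c,n+'2.png')
    for t,z in(('valve_mouth',.074),('valve',.038)):
        for r in finder.pinpoint(c,t)[:2]: print(n,t,r['position'],r['p'],at_z(c,r['position'],z),dep(c,r['position']))
E
```

```text
toolz [-0.2641  0.0026 -0.9645] [ 2.1375  0.5444 -0.1787]
t 7.75 pos [0.6199 0.1756 0.2844] [-165.2796   -4.262   105.2321] q [ 14.1  43.5  66.3 127.6   3.8  87.8]
offset cm [-0.43  0.53  4.49] twist [0. 0. 0.]
wrist valve_mouth [236.1, 156.3] 0.53 [0.5366 0.1738 0.074 ] [0.5366 0.1739 0.0743]
wrist valve [232.6, 149.4] 0.64 [0.5195 0.1728 0.038 ] [0.5261 0.1776 0.0604]
scene valve_mouth [359.1, 164.2] 0.49 [0.5371 0.1671 0.074 ] [0.5309 0.1727 0.0683]
scene valve_mouth [157.0, 199.8] 0.48 [ 0.4635 -0.3309  0.074 ] [ 0.3756 -0.3254  0.0021]
top valve_mouth [106.1, 182.4] 0.61 [0.5398 0.1709 0.074 ] [0.5402 0.1717 0.0719]
top valve [104.6, 184.4] 0.65 [0.5411 0.188  0.038 ] [0.5352 0.1737 0.0742]
top valve [110.1, 190.4] 0.53 [0.5275 0.1741 0.038 ] [0.5249 0.1675 0.0557]
```

View pics/wrist2.png

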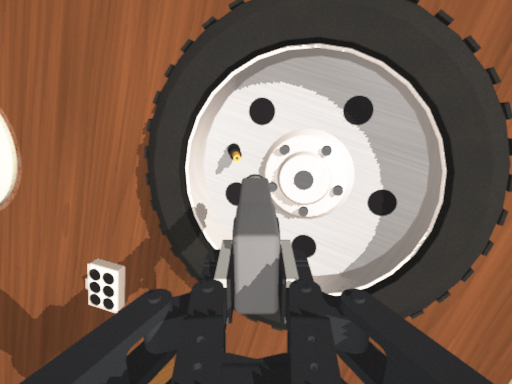

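The wrist view shows the brass mouth at (236,156) and the gauge nose at (255,180), hovering up-hub of it. Joints 3 and 4 neared their limits, so the tilt reached only 15°. Going lower and closer should free them up.

```bash
python3 - <<'E'
from h import *
u=np.radians(25);ax=np.array([np.sin(u),0,np.cos(u)])
R0=rot(bot.get_obs()['tcp_rot']);z=-R0[:,2]
print(R.align_vectors([ax],[z])[0].magnitude())
todo([.603,.1725,.228],R.align_vectors([ax],[z])[0].as_matrix()@R0)
E
```

```text
0.176085022731766
t 8.2 pos [0.6193 0.175  0.2872] [-165.67483844   -4.19386711  105.23211348] q [ 14.1  42.9  65.7 127.3   3.8  87.9]
offset cm [-0.25 -0.13  6.14] twist [0.17  0.045 0.   ]
```

Emit:
{"api": "move_arm", "payload": {"offset": [[0,0,1.5],[0,0,1.5],[0,0,1.5],[-0.25,-0.1,1.5],[0,0,0]], "twist": [[0,0,0],[0,0,0],[0,0,0],[0.085,0.022,0],[0.085,0.022,0]], "grip": [0,0,0,0,0]}}

```text
time: 8.7
ee_pos: [0.6012, 0.1721, 0.2272]
tcp_rot: [-155.8, -6.6, 104.4]
wrist_force: [2.0, -0.1, -0.4]
opening: 0.0211
grasp_force: 49.5
```

```bash
python3 - <<'E'
from h import *
np.set_printoptions(precision=4,suppress=True)
u=np.radians(25);ax=np.array([np.sin(u),0,np.cos(u)])
o=bot.get_obs();R0=rot(o['tcp_rot']);z=-R0[:,2];print(z,np.degrees(np.arccos(z@ax)),'nose',o['ee_pos']-.1225*z)
todo(np.array([.537,.1725,.074])+ax*.1525,R.align_vectors([ax],[z])[0].as_matrix()@R0)
E
```

```text
[0.4232 0.001  0.906 ] 0.0697892778456854 nose [0.5493 0.172  0.1162]
t 8.7 pos [0.6012 0.1721 0.2272] [-155.7841   -6.563   104.3976] q [ 13.4  48.   63.8 130.2   5.6  86.4]
offset cm [-0.14  0.64  1.34] twist [-0.001  0.001 -0.   ]
```

The full 25° tilt is reached. Closing in to about 30 mm off the mouth and looking again.

Emit:
{"api": "move_arm", "payload": {"offset": [[0,0,0.7],[-0.1,0.6,0.6],[0,0,0],[0,0,0]], "twist": [[0,0,0],[0,0,0],[0,0,0],[0,0,0]], "grip": [0,0,0,0]}}

```text
time: 9.1
ee_pos: [0.6025, 0.173, 0.2133]
tcp_rot: [-156.0, -6.5, 104.4]
wrist_force: [-0.3, 1.0, -1.1]
opening: 0.0208
grasp_force: 51.5
```

```bash
python3 - <<'E'
from h import *
np.set_printoptions(precision=4,suppress=True)
u=np.radians(25);ax=np.array([np.sin(u),0,np.cos(u)])
o=bot.get_obs();R0=rot(o['tcp_rot']);z=-R0[:,2];nose=o['ee_pos']-.1225*z;print(z,'nose',nose,o['q'],o['wrist_force'])
pt=lambda c,X:(lambda p:(p[0]/p[2]*c['f']+c['cx'],p[1]/p[2]*c['f']+c['cy']))(c['T'][:3,:3].T@(X-c['T'][:3,3]))
ims=[]
for n in('wrist','scene','top'):
    c=cam(n);
    print(n,'nose px',pt(c,nose),'mouth px',pt(c,np.array([.537,.1725,.074])))
    for t,zz in(('valve_mouth',.074),('gauge',nose[2])):
        for r in finder.pinpoint(c,t)[:2]: print(n,t,r['position'],r['p'],at_z(c,r['position'],zz),dep(c,r['position']))
    P=cloud(c);m=(c['depth']>0)&(np.hypot(P[...,0]-.53,P[...,1]-.172)<.022)&(P[...,2]>.037)&(P[...,2]<.08)
    Q=P[m]; Q=Q[np.argsort(-Q[:,2])]; print('valve pts',len(Q));print(Q[:8])
    A,B=[np.array(pt(c,X)) for X in(nose,np.array([.537,.1725,.074]))]
    x,y=((A+B)/2).astype(int); x0,y0=max(x-33,0),max(y-40,0)
    k=c['color'][y0:y0+80,x0:x0+66][:,:,::-1]; ims.append(cv2.resize(k,(264,320),interpolation=cv2.INTER_CUBIC)); print('crop',x0,y0)
cv2.imwrite('pics/close3.png',np.hstack(ims))
E
```

```text
[0.4195 0.0006 0.9077] nose [0.5511 0.173  0.1021] [ 13.4884  46.5921  59.9323 127.5475   5.5837  86.4932] [-0.2815  0.9627 -1.0506]
wrist nose px (np.float64(256.4087469839629), np.float64(185.57118241403668)) mouth px (np.float64(255.2494305146349), np.float64(176.15038451178683))
wrist valve_mouth [252.2, 175.8] 0.65 [0.5338 0.1716 0.074 ] [0.5473 0.1821 0.1093]
wrist gauge [252.8, 185.9] 0.71 [0.5478 0.1713 0.1021] [0.5635 0.1853 0.1441]
wrist gauge [346.1, 194.2] 0.49 [0.6267 0.1953 0.1021] [0.6244 0.1858 0.062 ]
valve pts 207
[[0.5356 0.1757 0.0761]
 [0.5348 0.1743 0.076 ]
 [0.5336 0.1737 0.0754]
 [0.5376 0.1753 0.0754]
 [0.5355 0.1744 0.0752]
 [0.5383 0.1765 0.0751]
 [0.5364 0.1747 0.0747]
 [0.5361 0.1756 0.0747]]
crop 222 140
scene nose px (np.float64(366.4328551950493), np.float64(157.3243958214274)) mouth px (np.float64(360.85135211063545), np.float64(163.66071880433975))
scene valve_mouth [361.9, 165.1] 0.47 [0.5432 0.1711 0.074 ] [0.5397 0.1744 0.0707]
scene gauge [362.9, 154.9] 0.65 [0.5388 0.1715 0.1021] [0.5465 0.1645 0.1088]
valve pts 68
[[0.5356 0.1738 0.0747]
 [0.5365 0.1763 0.0746]
 [0.5425 0.1688 0.0745]
 [0.5382 0.1721 0.0738]
 [0.5371 0.1699 0.0738]
 [0.5333 0.1727 0.0736]
 [0.5418 0.1727 0.0729]
 [0.5391 0.1777 0.0728]]
crop 330 120
top nose px (np.float64(100.67999750766896), np.float64(174.88126150651485)) mouth px (np.float64(105.27185213256857), np.float64(183.6391604758398))
top valve_mouth [103.6, 183.3] 0.66 [0.5376 0.1762 0.074 ] [0.5379 0.1768 0.0726]
top gauge [98.5, 176.3] 0.58 [0.5479 0.1773 0.1021] [0.5453 0.1716 0.1159]
valve pts 95
[[0.5383 0.1705 0.0752]
 [0.5405 0.1754 0.0746]
 [0.5361 0.1752 0.0742]
 [0.5383 0.1754 0.074 ]
 [0.5339 0.1728 0.074 ]
 [0.5341 0.1708 0.0737]
 [0.5363 0.1732 0.0735]
 [0.5364 0.1711 0.0732]]
crop 69 139
```

View pics/close3.png

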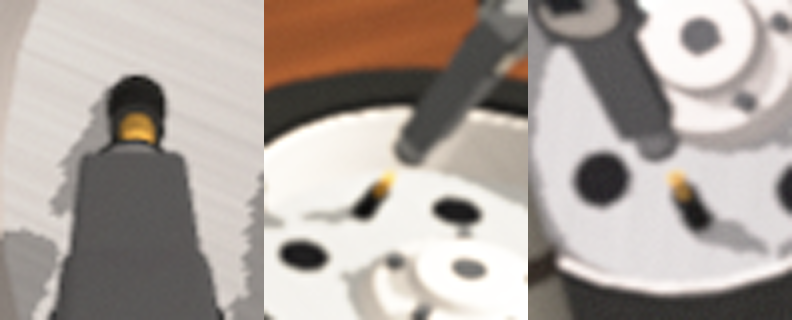

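In the wrist view the brass mouth (256,172) lies straight ahead of the nose (255,178). The scene and top views match my mouth estimate within about 1 px, so the gauge is in line. I'll advance along the tool axis (contact expected at about 31 mm), then go in small steps.

Emit:
{"api": "move_arm", "payload": {"offset": [[0,0,0.9],[0,0,0.9],[0,0,0.6],[0,0,0.2],[0,0,0]], "twist": [[0,0,0],[0,0,0],[0,0,0],[0,0,0],[0,0,0]], "grip": [0,0,0,0,0]}}

```text
time: 10.05
ee_pos: [0.5923, 0.1731, 0.1866]
tcp_rot: [-155.8, -6.5, 104.4]
wrist_force: [0.6, -0.1, -1.4]
opening: 0.021
grasp_force: 51.6
```

```bash
cat > f.py <<'E'
from h import *
np.set_printoptions(precision=4,suppress=True)
u=np.radians(25);ax=np.array([np.sin(u),0,np.cos(u)]);M=np.array([.537,.173,.074])
F=[]
for i in range(6):
    viewer.camera('top'); F.append(bot.get_obs()['wrist_force'])
o=bot.get_obs();z=-rot(o['tcp_rot'])[:,2];nose=o['ee_pos']-.1225*z
F=np.array(F);print(o['time'],'F',F.mean(0),F.std(0),'axial',F.mean(0)@z,'gap',(nose-M)@ax,'lat',(nose-M)-(nose-M)@ax*ax,'ang',np.degrees(np.arccos(z@ax)))
E
python3 f.py
```

```text
10.35 F [ 0.2568  0.099  -1.4041] [0.3522 0.4526 0.364 ] axial -1.1642568275165461 gap 0.003187912066457107 lat [ 0.0026  0.     -0.0012] ang 0.06555031069507364
```

Emit:
{"api": "move_arm", "payload": {"offset": [[0.06,-0.27,0],[0,0,0.15],[0,0,0.15],[0,0,0.1],[0,0,0]], "twist": [[0,0,0],[0,0,0],[0,0,0],[0,0,0],[0,0,0]], "grip": [0,0,0,0,0]}}

```text
time: 10.85
ee_pos: [0.5882, 0.173, 0.1842]
tcp_rot: [-155.8, -6.5, 104.4]
wrist_force: [0.9, -0.6, 1.0]
opening: 0.0206
grasp_force: 51.8
```

```bash
python3 f.py
```

```text
11.15 F [ 0.7937 -0.1102  0.5001] [0.4155 0.2232 0.5717] axial 0.7884793990739074 gap -0.0009346419233510661 lat [-0.     -0.0002  0.    ] ang 0.06556799115259576
```

Contact is made at about 2 N. Pressing 3 mm further, then checking.

Emit:
{"api": "move_arm", "payload": {"offset": [[0,0,0.1],[0,0,0.1],[0,0,0.1],[0,0,0],[0,0,0]], "twist": [[0,0,0],[0,0,0],[0,0,0],[0,0,0],[0,0,0]], "grip": [0,0,0,0,0]}}

```text
time: 11.65
ee_pos: [0.5871, 0.173, 0.1816]
tcp_rot: [-155.8, -6.5, 104.4]
wrist_force: [1.4, -0.1, 4.3]
opening: 0.0211
grasp_force: 52.2
```

```bash
python3 f.py; python3 - <<'E'
from h import *
ims=[]
for n,x0,y0 in(('wrist',222,130),('scene',330,120),('top',69,139)):
    c=cam(n)
    for r in finder.pinpoint(c,'valve_mouth')[:1]+finder.pinpoint(c,'gauge')[:1]: print(n,r['position'],r['p'])
    ims.append(cv2.resize(c['color'][y0:y0+80,x0:x0+66,::-1],(264,320),interpolation=cv2.INTER_CUBIC))
cv2.imwrite('pics/close4.png',np.hstack(ims))
E
```

```text
11.95 F [1.716  0.1316 3.0959] [0.5027 0.5315 0.3773] axial 3.5311212220716057 gap -0.0039817254735495045 lat [ 0.     -0.0001 -0.    ] ang 0.0631453863186732
wrist [256.6, 186.3] 0.64
wrist [254.6, 186.6] 0.97
scene [358.3, 163.3] 0.77
top [106.7, 184.7] 0.62
top [105.6, 185.2] 0.87
```

View pics/close4.png

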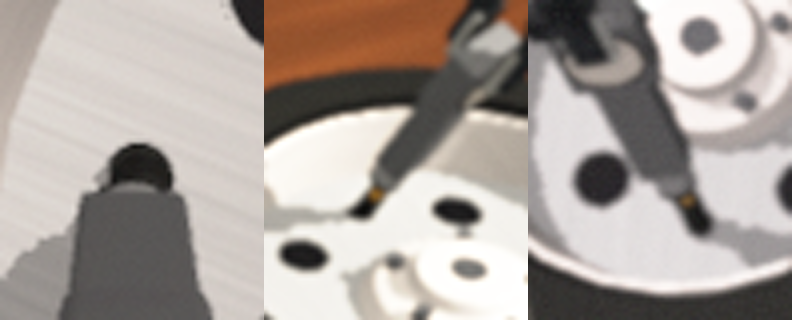

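The nose sits on the brass mouth, centred in all three views (mouth about (376,192) in the scene crop, (686,198) in the top crop). The press is about 4.7 N, so I'm handing in.

```bash
python3 -c "
from h import *
print(bot.job_done())"
```

```text
the job is handed in; nothing more can be done
None
```

I drew the gauge out of the smallest block and seated its nose on the valve mouth. At hand-in the gripper still held it, pressing about 4.7 N, in line with the valve to within measurement error. The pump, patch case and spare valves were not touched. The hand-in call returned no verdict, so I don't know how it was judged.

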